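Drift a trolley rail joint into line and bolt it

ROBOT

A 6-joint arm with a two-finger parallel gripper is mounted at the origin on the work surface. World frame = base frame: x ahead of the robot, y to its left, z up, the work surface at z = 0. Lengths are in m, angles in degrees, forces in N, time in s.
With the tool pointing down it reaches from about 0.4 to 0.825 m from the base axis. Payload 7 kg.
Tool frame: the origin (TCP) lies between the finger pads; the fingertips stand 14 mm ahead of it and the grasp point (between the pads) lies 5 mm behind it (r.tips_ahead is the distance from the TCP to the fingertips, in m); z points along the fingers, y is the direction in which the jaws open and shut (so a half turn about z gives the same grasp; the last joint's range is limited). The gripper opens to 88 mm and grips with 3 to 60 N. Pads are 19 mm wide; open, the fingers measure 130 mm over their backs; the gripper's body (78 mm by 193 mm) begins 47 mm behind the grasp point.
Start: joints at [85.892, 20.546, 0.682, 0, -70.136, -16.507], TCP at [0.238, 0.632, 0.241] pointing down, gripper open.
Joint ranges: [-176.03, 176.03], [-82.01, 121.73], [-58.28, 71.71], [-173.87, 95.51], [-174.79, -0.11], [-173.66, 173.66]. Speed limits (degrees/s): [136.94, 136.94, 172.46, 180, 180, 180].

INTERFACE

Orientations are given as [roll, pitch, yaw] about the fixed x, y, z axes, in that order (R = Rz(yaw) Ry(pitch) Rx(roll)).
In Python, from plant import r gives the robot as it stands.
- The arm moves only by the tool apply_moves, never from a script. Its arguments are lists of equal length, an entry for each row: "slide": the shift along the tool's x, y, z as a fraction of full scale, a list of three; "turn": the turn, a rotation vector about the tool's x, y, z as a fraction of full scale, a list of three; "jaw": the closure, from 0 (fully open) to 1 (shut). In form: {"slide": [[dx, dy, dz], ...], "turn": [[wx, wy, wz], ...], "jaw": [jaw, ...]}. A call has 1 to 8 rows; each row shifts and turns the commanded pose from where the row before left it, along the tool's axes as they then stand; what a row does not reach is not made up. Full scale, the value 1, is 0.1 m for a shift and 1.5 rad for a turn. A row lasts 1/10 s, in which the tool goes at most 50 mm and 8.59 degrees, less where a joint would pass 70% of its speed; a pose out of reach is approached as far as the arm can. A call with a number of a shift or a turn outside -1 to 1 is refused whole. A call with a gripper value outside its range is refused whole. The fingers move at their own pace and stop on an object; "newtons" is the grip in N (left out, the last holds). Time passes only in rows, so rows that do not move let the fingers close. It gives the time, the measured TCP pose, the force and the opening at its end, in the units of the state.
- r.get_state(): the state, without advancing time (a new reading comes with each control period).
- r.capture(name): name is "side" or "top"; returns a dict with "pixels" (480x640x3 uint8, blue, green, red), "depth" (480x640 float32, m along the optical axis (not along the pixel's ray), 0 where there is no reading), "fx", "fy", "cx", "cy" (pixels), "rvec" (rotation vector, rad) and "tvec" (3), from world to camera coordinates, as OpenCV has them. Camera axes: x right, y down, z forward; pixel columns grow to the right and rows downward; lengths in m; the calibration is good to about 2 mm. A picture is of the moment at which its call begins.
- r.close_job(): hands the job in, once; it reports no verdict.
The state is a dict: "time_s": time; "joints": joint angles; "qd": joint speeds; "joint_torque": joint torques, N m; "tcp_pos": TCP position; "eef_rot": TCP orientation; "contact_force": force on the tool from outside, world axes, zero at the start; "moment": the same for the moment, N m; "gripper_width": finger opening in m.
Only numpy, scipy, OpenCV 4.12 (cv2) and the standard library are available. Lean on these libraries where they do the work, as an engineer would, in place of code of your own. Each camera call takes 0.05 s, during which the arm holds its last target.

TASK

The joint plate on the equipment trolley's rail has swung on its one fitted bolt, so its free hole is out of line with the hole in the rail bush below it. Take the tapered drift and work it down through both holes until its full-width neck is in the rail, then put the drift back upright in its stand and put the loose bolt down into the joint until its head sits on the plate. Move the plate only with the drift and keep your fingers off plate and rail; let the holes guide the drift and feel your way with light pushes (about 10 N; nothing may be forced with 30 N or more), and do not disturb the wire spool, the meter or the nut tray.

Things in the scene. Friction and masses are not known exactly. Their poses are not given: they have to be found in the camera images.
- rail_hole (a point): Centre of the round steel bush in the rail's top face, 55 mm above the bench, mostly under the plate. The bush is eccentric: its bolt hole (upright, round, 16 mm across, 50 mm deep, blind) lies 6 mm off this centre in an unmeasured direction, new each time: anywhere from +x through +y to -x of this frame. Axes as the rail's. Bush and rail do not move.
- rail: Fixed grey rail lying on the bench, 250 mm long, 70 mm wide, 55 mm high; origin on the bench straight below the bush's centre. z up, x along the rail towards the plate's fitted bolt, 110 mm away. It reaches from 40 mm behind the origin to 210 mm ahead along x. Four clamp feet, 20 mm wide and 12 mm high, stand at its sides
- plate_hole (a point): Centre, on its top face 63 mm above the bench, of the steel joint plate's free hole: a slot 16 mm wide, 30 mm long (along the plate, x), through the 8 mm thick plate lying on the rail. It starts 3 to 4.5 mm from rail_hole towards the rail's -y. The plate (165 by 50 mm) turns stiffly about its fitted bolt (18 mm tall, 110 mm away): about 5.5 N sideways at the slot moves it; it stays put
- drift_mid (a point): Centre of the handle of the loose steel tapered drift, z along it, tip down. Handle: round, 26 mm across, 65 mm long. Below its flat shoulder (32.5 mm below this point): a 15 mm round neck 16 mm long, then a 36 mm taper from 15 mm down to a 4 mm flat tip, 84.5 mm below this point. Shoulder on the plate = tip 44 mm into the rail; from 36 mm on, the neck fills both holes. 0.3 kg
- drift_tip (a point): Tip of the drift, on its axis.
- drift_stand_hole (a point): Centre of the mouth of the drift's stand, a fixed grey plastic block 80 mm square and 62 mm high with an upright 19 mm through hole. The drift starts in it with its shoulder on the block's top, so that drift_mid is 32.5 mm above this point.
- bolt_mid (a point): Centre of the head of the loose steel bolt, z along it, shank down. Head: round, 24 mm across, 26 mm tall (13 mm above and below this point). Shank: plain, 13 mm across, 46 mm long, its last 5 mm tapering to 9 mm; no thread to turn. Fully home in the joint, this point is 13 mm above the plate's top, 21 mm above rail_hole. 0.12 kg
- bolt_stand_hole (a point): Centre of the mouth of the bolt's stand, a fixed grey plastic block 60 mm square and 55 mm high with an upright 19 mm hole, in which the bolt starts, its head resting on the top.
- spool: Bystander: wire spool, 54 mm in diameter, 50 mm high, standing; origin at the centre of its underside.
- meter: Bystander: hand meter, 150 by 75 by 36 mm, lying; origin at the centre of its underside.
- nut_tray: Bystander: open black tray, 120 by 90 by 30 mm; origin at the centre of its underside.
Not all that is in view belongs to the job. Leave any blue, pink or red look-alike of the part that bears drift_mid alone.

How it is judged (in metres and radians):
On the way, in this order (a step that is already met when the one before it is completed fails the run):
1. The drift stands through both holes, its tip at least 35 mm into the rail, which brings them in line (z of drift_tip in the frame of rail_hole below -0.035 m and horizontal distance between drift_tip and rail_hole below 0.015 m), for 0.2 s.
2. The drift is back in its stand, upright and let go (horizontal distance between drift_mid and drift_stand_hole below 0.006 m and z of drift_mid in the frame of drift_stand_hole below 0.036 m and angle between drift_mid's own z axis and vertical below 0.1 rad and contact force between the fingers and drift below 0.2 N), for 0.2 s.
3. The bolt is home in the joint (horizontal distance between bolt_mid and rail_hole below 0.011 m and z of bolt_mid in the frame of rail_hole below 0.0235 m), for 0.2 s.
At the end, for the whole second after the job is handed in: Bolt upright (0.06 rad) through plate and rail, within 11 mm of the bush's centre, head down on the plate within 2.5 mm; drift back in its stand, upright within 0.1 rad, within 6 mm of its hole's axis, shoulder down within 3.5 mm (all of step 3 and angle between bolt_mid's own z axis and vertical below 0.06 rad and horizontal distance between drift_mid and drift_stand_hole below 0.006 m and z of drift_mid in the frame of drift_stand_hole below 0.036 m and angle between drift_mid's own z axis and vertical below 0.1 rad); the robot touches nothing.
It fails at once if The drift is forced: more than 30 N against the plate or the rail (contact force between drift and rail above 30 N).
It fails at once if The bolt is forced: more than 30 N against the rail or plate (contact force between bolt and rail above 30 N).
It fails at once if The fingers or arm push the plate or rail (over 3 N) (contact force between any of the fingers, the arm and rail above 3 N).
It fails at once if The spool, meter or nut tray is disturbed (moved more than 20 mm) (distance of any of spool, meter, nut_tray from where it was at the start of the episode above 0.02 m).
It also fails if it takes over 72 s, if anything falls off the work surface, if the arm or the gripper's body presses on something with over 40 N, if the wrist force passes 120 N, or if a joint passes its speed limit or range.

## Working session

There is one attempt and no reset: what is moved stays moved. The work goes in short steps, Python scripts to look and compute and a tool call to move; the robot and the scene stay as the last step left them, time stands still between calls to the robot, and variables do not carry over. Pictures are saved under pics/ and viewed, and the job is handed in when it is done.

Besides the shell and the picture viewer there is one more tool, called after "Call:" as name(argument=value, ...), one argument or row to a line, values as JSON. apply_moves: Moves the arm, as the interface text tells. Shift numbers are shares of 0.1 m and turn numbers shares of 1.5 rad, none past 1 either way. Its arguments: {"type":"object","properties":{"slide":{"type":"array"},"turn":{"type":"array"},"jaw":{"type":"array"},"newtons":{"type":"number"}},"required":["slide","turn","jaw"]}

```bash
ls; mkdir -p pics
cat > h.py <<'E'
import numpy as np, cv2
from plant import r
def cap(name,fn=None):
    c=r.capture(name)
    if fn: cv2.imwrite('pics/'+fn,c['pixels'])
    np.savez('pics/'+name+'.npz',**c)
    return c
def load(name): return dict(np.load('pics/'+name+'.npz'))
def RT(c): return cv2.Rodrigues(np.array(c['rvec'],float))[0],np.array(c['tvec'],float).ravel()
def plane(c,u,v,z):
    R,t=RT(c); d=R.T@np.array([(u-c['cx'])/c['fx'],(v-c['cy'])/c['fy'],1.]); o=-R.T@t
    return o+d*(z-o[2])/d[2]
def proj(c,p):
    R,t=RT(c); q=R@np.array(p,float)+t
    return np.array([c['fx']*q[0]/q[2]+c['cx'],c['fy']*q[1]/q[2]+c['cy']])
def cloud(c):
    R,t=RT(c); Z=c['depth']; v,u=np.mgrid[0:480,0:640]
    P=np.stack([(u-c['cx'])/c['fx']*Z,(v-c['cy'])/c['fy']*Z,Z],-1)
    return (P-t)@R
E
python3 - <<'E'
from h import *
for n in('top','side'):
    c=cap(n,n+'0.png'); R,t=RT(c); print(n,-R.T@t,c['fx'],R[2])
print(r.get_state())
E
```

```text
pics
top [0.47074515 0.0537313  1.4172329 ] 554.1885865267736 [ 0.05916064 -0.00184878 -0.99824676]
side [-0.06944089 -0.54249044  0.74347961] 501.0596311341759 [ 0.57815149  0.54015055 -0.6115376 ]
{'time_s': 0.1, 'joints': array([ 8.58914756e+01,  2.05866562e+01,  6.38993558e-01, -1.73570428e-02,
       -7.01342896e+01, -1.65068399e+01]), 'qd': array([ 0.03364954, -0.05481867,  0.11860304,  0.06526659,  0.01169954,
        0.02272642]), 'joint_torque': array([-1.05591800e-03, -5.84163058e+01,  2.93751740e+01,  7.01560915e+00,
        1.02452002e-02, -4.72572151e-05]), 'tcp_pos': array([0.23754291, 0.63138603, 0.23972494]), 'eef_rot': array([ 1.79916789e+02, -7.64205921e-03, -2.06212687e+01]), 'contact_force': array([-0.40182113, -0.33816235,  0.79573932]), 'moment': array([ 0.02540523, -0.02747642, -0.01951795]), 'gripper_width': 0.08756428910661468}
```

View pics/top0.png

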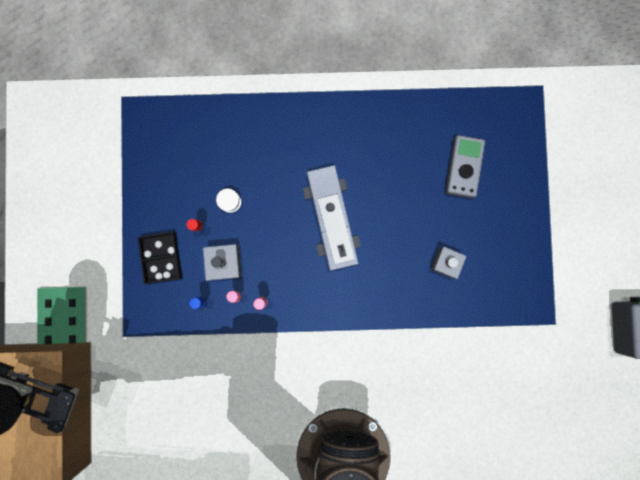

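View pics/side0.png

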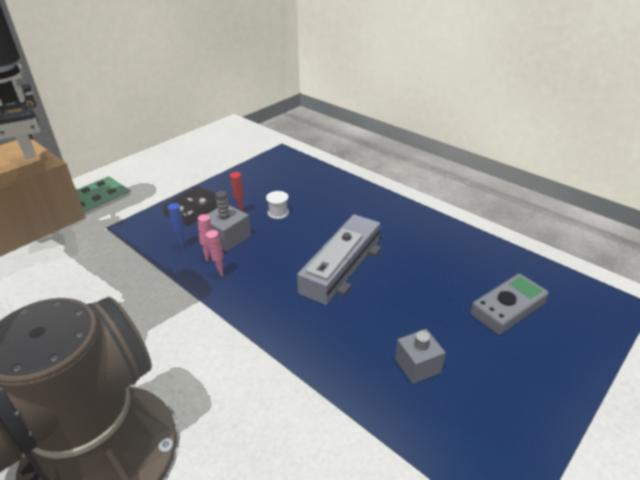

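The top view shows the drift in its stand at (220,262), the bolt in its stand at (452,262), the fitted bolt at (330,207) and the slot at (342,250). The red, blue and pink look-alikes are around (193,225), (195,303), (232,297) and (260,303). I'll zoom in on these.

Run:
```python
from h import *
c=load('top'); im=c['pixels']
def z(x0,y0,w,h,k): return cv2.resize(im[y0:y0+h,x0:x0+w],None,fx=k,fy=k,interpolation=cv2.INTER_CUBIC)
a=z(300,155,70,125,4); b=z(180,215,100,100,4)[:,:]; d=z(425,235,55,55,4)
o=np.zeros((500,800,3),np.uint8); o[:500,:280]=a; o[:400,285:685]=b; o[280:500,580:800]=d
cv2.imwrite('pics/z1.png',o)
s=load('side'); im=s['pixels']
o=np.zeros((600,800,3),np.uint8); o[:300,:450]=z(290,205,150,100,3)
o[:300,450:]=z(160,165,117,100,3)[:300,:350]; o[300:540,:240]=z(390,320,60,60,4)
cv2.imwrite('pics/z2.png',o)
P=cloud(c)
for (u,v) in [(220,262),(212,250),(452,262),(444,270),(334,230),(325,180),(342,262),(330,207),(342,250),(232,297),(260,303),(195,303),(193,225),(228,200)]: print((u,v),P[v,u].round(4))
```

```text
(220, 262) [0.4896 0.2792 0.1271]
(212, 250) [0.5204 0.3098 0.0614]
(452, 262) [ 0.4751 -0.2719  0.0782]
(444, 270) [ 0.4561 -0.2571  0.0552]
(334, 230) [0.561  0.0102 0.0666]
(325, 180) [0.6866 0.0285 0.0542]
(342, 262) [ 0.4826 -0.0077  0.0518]
(330, 207) [0.617  0.0185 0.0732]
(342, 250) [ 0.512  -0.0085  0.0533]
(232, 297) [0.4074 0.2544 0.1168]
(260, 303) [0.3917 0.1893 0.1174]
(195, 303) [0.396  0.3402 0.1203]
(193, 225) [0.5782 0.3425 0.1193]
(228, 200) [0.6438 0.2703 0.0498]
```

View pics/z1.png

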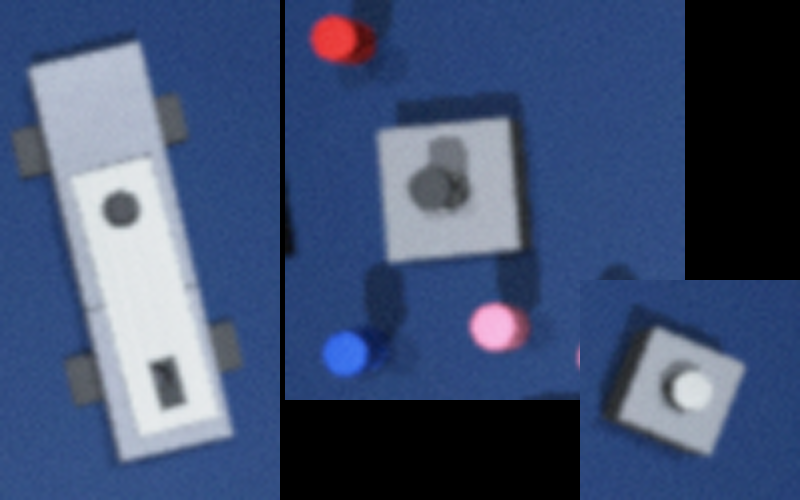

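View pics/z2.png

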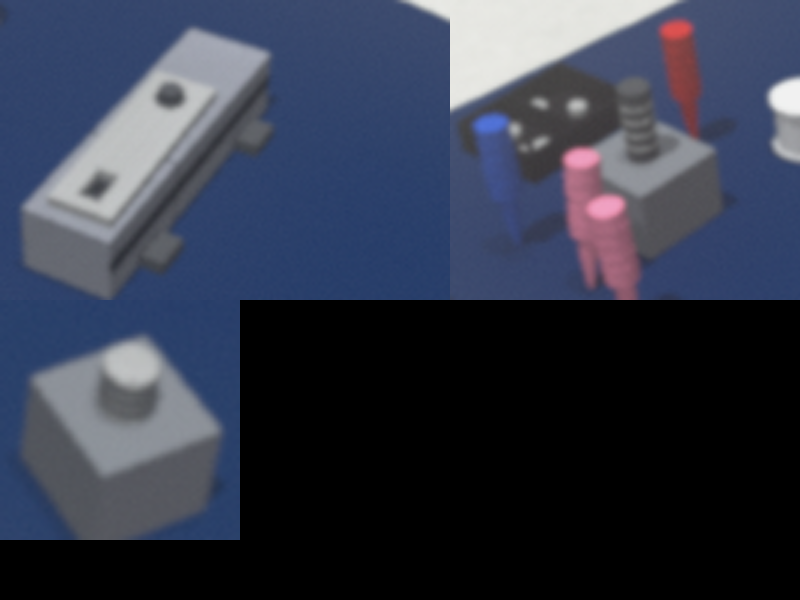

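Run:
```python
from h import *
A={}
for n in('top','side'):
    L=[r.capture(n) for _ in range(8)]
    c=L[0]; c['pixels']=np.mean([l['pixels'].astype(float) for l in L],0).astype(np.float32)
    c['dm']=np.median([l['depth'] for l in L],0); np.savez('pics/avg_'+n+'.npz',**c); A[n]=c
c=A['top']; g=c['pixels'].mean(2)
print(g[240:262,332:353].astype(int))
s=A['side']; gs=s['pixels'].mean(2)
o=np.zeros((600,800,3),np.uint8)
def st(im,x0,y0,w,h,k): 
    a=im[y0:y0+h,x0:x0+w]; a=np.clip((a-20)/(150-20),0,1)*255
    return cv2.resize(a.astype(np.uint8),None,fx=k,fy=k,interpolation=cv2.INTER_NEAREST)
o[:600,:400]=st(c['pixels'],330,236,25,37,16)[:600,:400]
o[:400,400:]=st(s['pixels'],306,252,40,20,20)[:400,:400]
cv2.imwrite('pics/z3.png',o)
P=cloud(c)
m=(P[...,2]>.045)&(P[...,2]<.08)
n,l,stt,ce=cv2.connectedComponentsWithStats(m.astype(np.uint8))
for i in range(1,n):
    if stt[i,4]>100 and stt[i,1]<320 and 130<stt[i,0]<545: print(i,stt[i],ce[i], cv2.minAreaRect(np.argwhere(l==i)[:,::-1].astype(np.float32)))
```

```text
[[229 230 230 228 229 229 229 229 229 228 229 230 230 230 231 231 229 218
  197 179 150]
 [229 229 231 229 229 229 229 229 229 228 228 229 230 230 231 231 230 224
  203 186 164]
 [228 229 230 230 229 229 228 229 229 227 226 228 229 230 230 231 231 225
  207 191 173]
 [229 229 231 230 228 228 227 225 222 215 207 211 225 230 230 231 231 226
  212 194 177]
 [229 229 230 231 226 221 212 197 182 162 149 172 214 227 230 231 231 229
  220 200 182]
 [230 229 230 229 218 184 154 130 117 105 107 144 200 226 230 231 231 230
  224 204 188]
 [230 230 230 229 214 157 100  74  68  73  89 122 180 222 230 231 231 231
  225 205 190]
 [230 230 230 230 220 174 109  76  62  59  78 107 164 218 229 231 231 232
  228 217 196]
 [229 230 230 230 226 195 132  97  79  61  68  95 147 207 228 230 231 232
  230 223 202]
 [227 229 230 230 229 208 149 106  88  67  65  89 131 192 225 230 231 232
  231 225 207]
 [226 231 230 230 229 216 167 115  92  75  70  88 115 173 220 230 231 232
  231 225 208]
 [225 230 230 230 230 222 181 122  90  77  79  87 106 157 213 229 231 232
  232 229 218]
 [222 230 230 230 230 226 195 13
[... 321 characters left out ...]
9]
 [195 222 230 231 231 231 229 204 147 117 123 142 162 185 208 225 230 231
  232 232 231]
 [194 212 229 232 231 231 230 219 183 178 193 207 215 222 226 230 231 231
  232 232 231]
 [194 209 228 231 231 231 231 228 220 220 224 227 228 229 229 230 230 230
  231 230 228]
 [189 199 224 231 231 231 231 232 229 229 229 230 229 229 229 229 227 225
  223 217 210]
 [190 196 216 229 231 231 231 232 230 229 229 228 226 224 221 219 210 202
  196 196 193]
 [191 193 209 227 231 231 231 231 228 225 224 219 209 200 193 194 193 191
  187 189 191]]Traceback (most recent call last):
  File "<stdin>", line 14, in <module>
ValueError: could not broadcast input array from shape (592,400,3) into shape (600,400,3)
```

Run:
```python
from h import *
A={n:load('avg_'+n) for n in('top','side')}
c=A['top'];s=A['side']
o=np.zeros((600,800,3),np.uint8)
def st(im,x0,y0,w,h,k): 
    a=im[y0:y0+h,x0:x0+w]; a=np.clip((a-30)/(150-30),0,1)*255
    return cv2.resize(a.astype(np.uint8),None,fx=k,fy=k,interpolation=cv2.INTER_CUBIC)
o[:592,:400]=st(c['pixels'],330,236,25,37,16)
o[:400,400:]=st(s['pixels'],312,258,20,20,20)
cv2.imwrite('pics/z3.png',o)
P=cloud(c)
m=(P[...,2]>.045)&(P[...,2]<.08)
n,l,stt,ce=cv2.connectedComponentsWithStats(m.astype(np.uint8))
for i in range(1,n):
    if stt[i,4]>100 and stt[i,1]<320 and 130<stt[i,0]<545: print(i,stt[i],ce[i], cv2.minAreaRect(np.argwhere(l==i)[:,::-1].astype(np.float32)))
D=(c['dm'] if 'dm' in c else c['depth']); c['depth']=D; P=cloud(c)
print((P[242:262,334:351,2]*1000).round().astype(int))
```

```text
3 [ 308  166   50  104 2833] [332.24214613 217.23438052] ((332.30908203125, 217.3089599609375), (100.96009063720703, 28.46725845336914), 76.71513366699219)
16 [217 189  22  22 346] [227.33526012 199.2716763 ] ((227.25003051757812, 199.25001525878906), (20.50609588623047, 21.21320343017578), 45.0)
19 [203 245  37  35 966] [221.54244306 261.91614907] ((221.1229705810547, 261.8525085449219), (32.68340301513672, 33.95090103149414), 84.80557250976562)
20 [434 247  32  32 580] [449.62931034 262.17758621] ((449.7241516113281, 262.18963623046875), (25.25456428527832, 24.697479248046875), 21.801406860351562)
[[63 62 62 64 63 62 61 63 66 62 61 63 62 62 62 60 61]
 [62 64 61 61 64 63 64 63 62 63 62 61 61 62 62 63 63]
 [64 64 63 63 63 62 64 61 55 54 61 64 63 62 62 61 64]
 [63 61 65 61 54 54 55 53 53 55 64 63 62 64 63 62 62]
 [62 62 62 66 14 17 36 53 53 53 63 62 62 63 64 60 63]
 [63 63 62 63  5  5  3 32 53 53 55 64 62 62 63 62 63]
 [60 61 62 61  4  6  5 11 55 56 54 62 62 62 63 62 61]
 [62 63 62 62  3  3  3  5 52 53 53 62 62 62 64 65 61]
 [64 63 62 63 62  5  4  4 54 55 55 62 63 64 62 62 62]
 [63 64 62 62 62  3  4 53 54 54 54 51 61 61 63 63 61]
 [62 61 63 62 62 54 54 56 55 56 55 56 62 62 64 62 62]
 [61 63 62 62 62 61 53 54 52 53 53 52 60 62 63 62 60]
 [63 63 61 61 61 62 55 56 56 53 55 54 59 63 60 63 62]
 [62 61 64 64 62 64 54 54 53 54 54 53 55 63 62 63 62]
 [63 62 61 64 62 61 55 55 55 54 61 64 63 63 62 64 63]
 [62 62 64 64 63 62 61 64 63 64 63 63 62 63 62 61 62]
 [64 62 60 63 61 61 63 62 62 62 61 62 65 62 62 63 63]
 [62 62 63 62 61 64 63 61 62 63 62 64 63 61 63 63 63]
 [61 64 63 61 60 62 62 62 62 62 62 60 61 63 62 56 55]
 [64 62 65 62 62 63 61 62 65 63 63 53 54 54 51 53 55]]
```

View pics/z3.png

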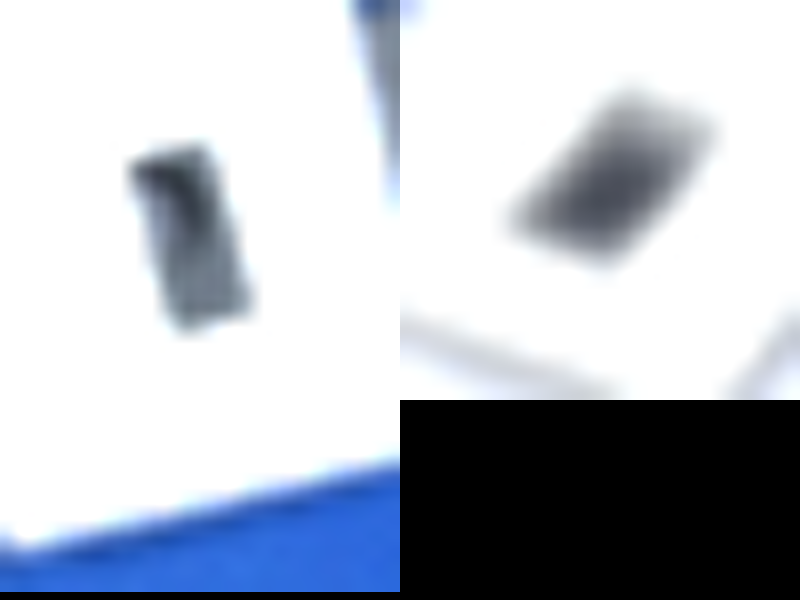

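Depth shows the bush hole clearly (floor at about 5 mm, rows 246–251, cols 338–341). It is offset to rail +x/+y of the slot. Next I'll fit everything.

```bash
cat > m.py <<'E'
from h import *
c=load('avg_top'); c['depth']=c['dm']; P=cloud(c); Z=P[...,2]; px=c['pixels']
def rect(mask,z):
    n,l,s,ce=cv2.connectedComponentsWithStats(mask.astype(np.uint8)); i=1+np.argmax(s[1:,4])
    p=np.argwhere(l==i)[:,::-1]
    W=np.array([plane(c,u,v,z)[:2] for u,v in p])
    return W, cv2.minAreaRect((W*1000).astype(np.float32))
def box(u0,u1,v0,v1):
    b=np.zeros((480,640),bool); b[v0:v1,u0:u1]=1; return b
W,rr=rect(box(295,370,155,280)&(Z>.045),.055); print('rail',rr)
W,rs=rect(box(190,260,235,290)&(Z>.05)&(Z<.075),.062); print('dstand',rs)
W,rb=rect(box(425,480,235,290)&(Z>.045),.055); print('bstand',rb)
# rail axis
b=cv2.boxPoints(rr); e=[b[1]-b[0],b[2]-b[1]]; ax=max(e,key=np.linalg.norm); ax=ax/np.linalg.norm(ax); ax=ax*np.sign(ax[0])
ay=np.array([-ax[1],ax[0]]); cen=np.array(rr[0]); bush=cen-85*ax; print('yaw',np.degrees(np.arctan2(ax[1],ax[0])),'bush',bush)
def blob(m,z,name):
    W,q=rect(m,z); print(name,W.mean(0)*1000,'n',len(W),q); return W.mean(0)*1000
g=px.mean(2)
fb=blob(box(320,340,197,217)&(g<150),.081,'fitted bolt dark'); print('  exp',bush+110*ax)
fb=blob(box(320,340,197,217)&(Z>.072),.081,'fitted bolt depth')
sl=blob(box(334,351,240,262)&(Z<.059),.063,'slot depth'); print(' slot in rail',(sl-bush)@ax,(sl-bush)@ay)
m=box(334,351,240,262)&(g<150); w=None
sl2=blob(m,.063,'slot img'); print(' slot in rail',(sl2-bush)@ax,(sl2-bush)@ay)
print('plate dir from bolt', )
# hole rim edge pts
S=(box(334,351,240,262)&(Z<.045)); F=box(334,351,240,262)&(Z>=.045)&(Z<.059)
pts=[]
for v,u in np.argwhere(S):
    for dv,du in((0,1),(1,0),(0,-1),(-1,0)):
        if F[v+dv,u+du]: pts.append(plane(c,u+du/2,v+dv/2,.055)[:2]*1000)
pts=np.array(pts)
from scipy.optimize import least_squares
f=least_squares(lambda q:np.hypot(*(pts-q).T)-8,pts.mean(0)+4*ay)
print('hole fit',f.x,'rail',(f.x-bush)@ax,(f.x-bush)@ay,f.fun.round(1))
f2=least_squares(lambda t:np.hypot(*(pts-(bush+6*(np.cos(t[0])*ax+np.sin(t[0])*ay))).T)-8,[1.])
print('theta',np.degrees(f2.x),bush+6*(np.cos(f2.x[0])*ax+np.sin(f2.x[0])*ay),f2.fun.round(1))
d=blob(box(205,240,245,280)&(Z>.115),.127,'drift top depth')
d=blob(box(440,465,250,275)&(Z>.066),.081,'bolt top depth')
d=blob(box(440,465,250,275)&(g>205),.081,'bolt top img')
E
python3 m.py
```

```text
rail ((593.8639526367188, 13.180351257324219), (249.7613067626953, 70.05995178222656), 11.634737014770508)
dstand ((491.01177978515625, 286.8434143066406), (79.88179779052734, 84.58245849609375), 3.8983559608459473)
bstand ((474.8373107910156, -272.20184326171875), (61.299156188964844, 60.618751525878906), 65.99174499511719)
yaw 11.634737 bush [510.61043549  -3.96175003]
fitted bolt dark [616.13741831  19.1372253 ] n 65 ((616.126953125, 18.689048767089844), (19.382667541503906, 19.47901725769043), 88.3893814086914)
  exp [618.35028076  18.22214508]
fitted bolt depth [617.14421643  18.86329563] n 24 ((617.3441772460938, 18.655811309814453), (15.48340129852295, 12.030900001525879), 43.27891159057617)
slot depth [511.2114867   -7.26443597] n 79 ((511.33123779296875, -7.149396896362305), (29.17552375793457, 15.456100463867188), 14.230508804321289)
 slot in rail -0.07735704591560955 -3.356041200735764
slot img [510.95575239  -6.77306093] n 74 ((511.1483154296875, -6.699710845947266), (29.038476943969727, 14.829702377319336), 12.356793403625488)
 slot in rail -0.22874034614904082 -2.823187975436487
plate dir from bolt
hole fit [5.15841626e+02 1.81985077e-01] rail 5.959380267209321 3.0036109267611724 [-0.5 -0.4  0.   0.4  0.4  0.  -0.4 -0.4  0.3 -0.1 -0.6 -0.1  0.2]
theta [26.27801818] [ 5.15344119e+02 -2.74984949e-01] [ 0.1 -0.   0.1  0.6  0.2 -0.  -0.7 -0.9 -0.3 -0.7 -1.1 -0.8 -0.4]
drift top depth [490.68851859 288.11551235] n 104 ((489.8475646972656, 287.430908203125), (25.656558990478516, 23.226102828979492), 88.44283294677734)
bolt top depth [ 474.70852465 -271.2227541 ] n 90 ((473.9103698730469, -271.2093811035156), (24.22458267211914, 21.648670196533203), 88.44254302978516)
bolt top img [ 474.05825501 -273.51990583] n 56 ((473.8433532714844, -273.5975646972656), (19.30278205871582, 16.837854385375977), 88.44270324707031)
```

Call:
apply_moves(
  slide=[
    [0,0,0],
    [0,0,0],
    [0,0,0],
    [0,0,0],
    [0.18,0.38,0],
    [0.18,0.38,0],
    [0.18,0.38,0],
    [0.18,0.38,0],
  ],
  turn=[
    [0,0,-0.094],
    [0,0,-0.094],
    [0,0,-0.094],
    [0,0,-0.094],
    [0,0,0],
    [0,0,0],
    [0,0,0],
    [0,0,0],
  ],
  jaw=[0,0,0,0,0,0,0,0],
)

```text
time_s: 1.7
tcp_pos: [0.3397, 0.4962, 0.2406]
eef_rot: [-180.0, -0.0, 11.7]
contact_force: [1.0, 0.1, -0.6]
gripper_width: 0.0878
```

```bash
cat > d.py <<'E'
import sys,numpy as np
from plant import r
s=r.get_state(); p=s['tcp_pos']; y=np.radians(s['eef_rot'][2])
print(s['time_s'],'tcp',(p*1000).round(2),s['eef_rot'].round(2),'F',s['contact_force'].round(2),'M',s['moment'].round(2),s['gripper_width'].round(4))
F=s['contact_force']; c,q=np.cos(np.radians(11.63)),np.sin(np.radians(11.63))
b=p[:2]*1000-np.array([510.61,-3.96]); print('rail frame xy',(c*b[0]+q*b[1]).round(2),(-q*b[0]+c*b[1]).round(2),'F rail',(c*F[0]+q*F[1]).round(2),(-q*F[0]+c*F[1]).round(2),F[2].round(2))
if len(sys.argv)>3:
    t=np.array([float(a) for a in sys.argv[1:4]])/1000-p
    print('slide total',((np.cos(y)*t[0]+np.sin(y)*t[1])*10).round(3),((np.sin(y)*t[0]-np.cos(y)*t[1])*10).round(3),(-t[2]*10).round(3))
E
python3 d.py 490.5 288 106
```

```text
Traceback (most recent call last):
  File "d.py", line 4, in <module>
    print(s['time_s'],'tcp',(p*1000).round(2),s['eef_rot'].round(2),'F',s['contact_force'].round(2),'M',s['moment'].round(2),s['gripper_width'].round(4))
                                                                                                                             ^^^^^^^^^^^^^^^^^^^^^^^^
AttributeError: 'float' object has no attribute 'round'
```

```bash
sed -i "s/s\['gripper_width'\].round(4)/s['gripper_width']/" d.py; python3 d.py 490.5 288 106
```

```text
1.7 tcp [339.66 496.19 240.64] [-1.7999e+02 -1.0000e-02  1.1730e+01] F [ 0.97  0.05 -0.58] M [-0.04 -0.15  0.04] 0.0878378421277245
rail frame xy -66.62 524.35 F rail 0.96 -0.14 -0.58
slide total 1.054 2.345 1.346
```

Call:
apply_moves(
  slide=[
    [0.176,0.391,0],
    [0.176,0.391,0],
    [0.176,0.391,0],
    [0.176,0.391,0],
    [0.176,0.391,0],
    [0.174,0.39,0],
    [0,0,0.3],
    [0,0,0],
  ],
  turn=[
    [0,0,0],
    [0,0,0],
    [0,0,0],
    [0,0,0],
    [0,0,0],
    [0,0,0],
    [0,0,0],
    [0,0,0],
  ],
  jaw=[0,0,0,0,0,0,0,0],
)

```text
time_s: 2.5
tcp_pos: [0.4887, 0.2868, 0.2075]
eef_rot: [179.9, 0.3, 11.5]
contact_force: [-0.5, -0.3, -0.9]
gripper_width: 0.0878
```

```bash
python3 d.py 490.5 288 106; python3 -c "
from h import *
c=cap('top','t1.png'); cap('side','s1.png')"
```

```text
2.5 tcp [488.73 286.82 207.53] [179.87   0.28  11.52] F [-0.52 -0.28 -0.92] M [-0.12  0.09  0.02] 0.08775039916680087
rail frame xy 37.19 289.22 F rail -0.56 -0.17 -0.92
slide total 0.02 -0.008 1.015
```

View pics/s1.png

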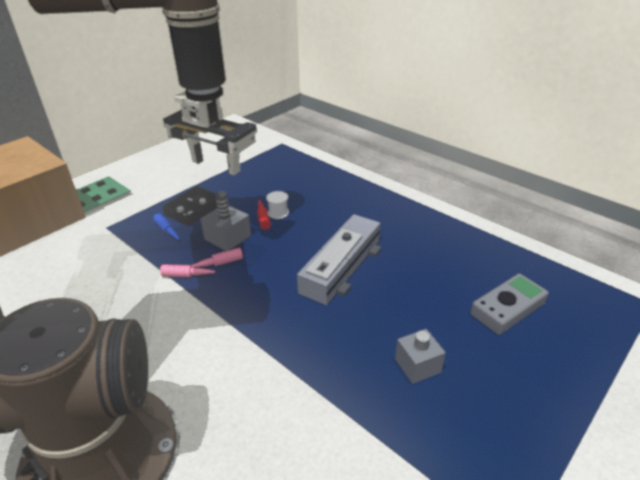

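The side view shows the look-alikes have toppled by themselves: blue (168,227), red (263,215), pinks (200,265). The drift at (222,205) still stands and the gripper is above it. I'll descend.

Call:
apply_moves(
  slide=[
    [0,0,0.3],
    [0,0,0.3],
    [0,0,0.2],
    [0,0,0.1],
    [0,0,0.05],
    [0,0,0],
    [0,0,0],
  ],
  turn=[
    [0,0,0],
    [0,0,0],
    [0,0,0],
    [0,0,0],
    [0,0,0],
    [0,0,0],
    [0,0,0],
  ],
  jaw=[0,0,0,0,0,0,0],
)

```text
time_s: 3.3
tcp_pos: [0.4903, 0.2901, 0.1168]
eef_rot: [-180.0, -0.1, 11.7]
contact_force: [0.9, -0.4, 0.3]
gripper_width: 0.0879
```

```bash
python3 d.py 490.5 288 106
```

```text
3.3 tcp [490.28 290.07 116.81] [-1.7995e+02 -9.0000e-02  1.1740e+01] F [ 0.91 -0.44  0.35] M [-0.05 -0.05  0.02] 0.08786977734716706
rail frame xy 39.36 292.1 F rail 0.8 -0.62 0.35
slide total -0.002 0.021 0.108
```

Call:
apply_moves(
  slide=[
    [0,0.02,0.1],
    [0,0,0.06],
    [0,0,0],
    [0,0,0],
    [0,0,0],
    [0,0,0],
    [0,0,0],
    [0,0,0],
  ],
  turn=[
    [0,0,0],
    [0,0,0],
    [0,0,0],
    [0,0,0],
    [0,0,0],
    [0,0,0],
    [0,0,0],
    [0,0,0],
  ],
  jaw=[0,0,0,0.6,1,1,1,1],
  newtons=40,
)

```text
time_s: 4.1
tcp_pos: [0.4902, 0.2874, 0.0997]
eef_rot: [-180.0, -0.0, 11.7]
contact_force: [0.8, -1.0, -0.3]
gripper_width: 0.0529
```

```bash
for i in 1 2; do python3 d.py 490.5 288 106;done
```

```text
4.1 tcp [490.19 287.38  99.7 ] [-1.7999e+02 -1.0000e-02  1.1700e+01] F [ 0.77 -1.02 -0.25] M [-0.08 -0.04 -0.02] 0.05288662924978466
rail frame xy 38.73 289.47 F rail 0.55 -1.15 -0.25
slide total 0.004 -0.005 -0.063
4.1 tcp [490.19 287.38  99.7 ] [-1.7999e+02 -1.0000e-02  1.1700e+01] F [ 0.77 -1.02 -0.25] M [-0.08 -0.04 -0.02] 0.05288662924978466
rail frame xy 38.73 289.47 F rail 0.55 -1.15 -0.25
slide total 0.004 -0.005 -0.063
```

Still closing.

Call:
apply_moves(
  slide=[
    [0,0,0],
    [0,0,0],
    [0,0,0],
    [0,0,0],
    [0,0,0],
  ],
  turn=[
    [0,0,0],
    [0,0,0],
    [0,0,0],
    [0,0,0],
    [0,0,0],
  ],
  jaw=[1,1,1,1,1],
)

```text
time_s: 4.6
tcp_pos: [0.4901, 0.2873, 0.0996]
eef_rot: [-180.0, 0.0, 11.7]
contact_force: [-0.8, -0.5, 0.8]
gripper_width: 0.0251
```

```bash
python3 d.py 490.5 288 106
```

```text
4.6 tcp [490.13 287.3   99.56] [-180.     0.    11.7] F [-0.79 -0.53  0.83] M [-0.05  0.04  0.01] 0.025138987425217578
rail frame xy 38.66 289.41 F rail -0.88 -0.36 0.83
slide total 0.005 -0.006 -0.064
```

Call:
apply_moves(
  slide=[
    [0,0,-0.05],
    [0,0,-0.15],
    [0,0,-0.25],
    [0,0,-0.25],
    [0,0,-0.2],
    [0,0,0],
  ],
  turn=[
    [0,0,0],
    [0,0,0],
    [0,0,0],
    [0,0,0],
    [0,0,0],
    [0,0,0],
  ],
  jaw=[1,1,1,1,1,1],
)

```text
time_s: 5.2
tcp_pos: [0.4912, 0.2882, 0.1925]
eef_rot: [-179.9, -0.2, 11.7]
contact_force: [0.2, -0.5, -3.1]
gripper_width: 0.0253
```

```bash
python3 d.py 516.2 -2.8 173
```

```text
5.2 tcp [491.23 288.21 192.52] [-179.86   -0.23   11.72] F [ 0.19 -0.45 -3.14] M [ 0.02 -0.12  0.05] 0.025302372647915967
rail frame xy 39.91 290.08 F rail 0.09 -0.48 -3.14
slide total -0.346 2.9 0.195
```

Call:
apply_moves(
  slide=[
    [-0.03,0.25,0],
    [-0.05,0.45,0],
    [-0.05,0.45,0],
    [-0.06,0.45,0],
    [-0.06,0.45,0],
    [-0.05,0.45,0],
    [-0.04,0.3,0],
    [-0.01,0.1,0],
  ],
  turn=[
    [0,0,0],
    [0,0,0],
    [0,0,0],
    [0,0,0],
    [0,0,0],
    [0,0,0],
    [0,0,0],
    [0,0,0],
  ],
  jaw=[1,1,1,1,1,1,1,1],
)

```text
time_s: 6.0
tcp_pos: [0.5135, -0.0066, 0.1883]
eef_rot: [180.0, 0.1, 11.5]
contact_force: [-0.5, 1.1, -2.9]
gripper_width: 0.0257
```

Call:
apply_moves(
  slide=[
    [0,0,0.1],
    [0,0,0.06],
    [0,0,0],
    [0,0,0],
  ],
  turn=[
    [0,0,0],
    [0,0,0],
    [0,0,0],
    [0,0,0],
  ],
  jaw=[1,1,1,1],
)

```text
time_s: 6.4
tcp_pos: [0.5145, -0.0029, 0.1731]
eef_rot: [180.0, 0.1, 11.8]
contact_force: [-0.6, -0.8, -3.7]
gripper_width: 0.0254
```

```bash
python3 d.py 516.2 -2.8 166; python3 -c "
from h import *
c=cap('top','t2.png'); s=cap('side','s2.png')
o=np.zeros((600,800,3),np.uint8)
o[:500,:400]=cv2.resize(c['pixels'][180:280,300:380],None,fx=5,fy=5,interpolation=cv2.INTER_CUBIC)
o[:600,400:]=cv2.resize(s['pixels'][160:310,290:390],None,fx=4,fy=4,interpolation=cv2.INTER_CUBIC)
cv2.imwrite('pics/z4.png',o)
"
```

```text
6.4 tcp [514.53  -2.92 173.06] [1.7999e+02 6.0000e-02 1.1780e+01] F [-0.59 -0.76 -3.68] M [-0.02 -0.01  0.02] 0.02542563353585345
rail frame xy 4.05 0.23 F rail -0.73 -0.63 -3.68
slide total 0.017 0.002 0.071
```

View pics/z4.png

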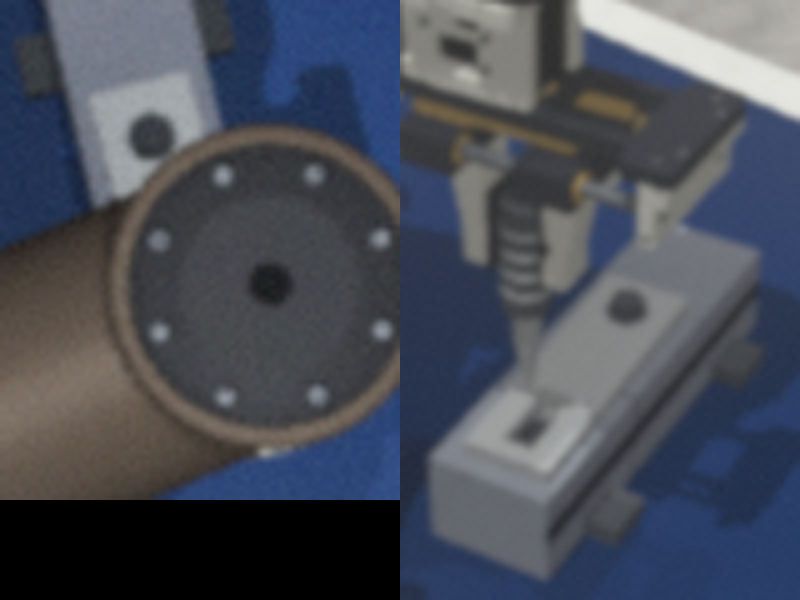

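```bash
python3 -c "
from h import *
s=load('side'); 
print(proj(s,(.51453,-.0029,.0835)),proj(s,(.5162,-.0028,.063)),proj(s,(.5107,-.007,.063)))
o=cv2.resize(s['pixels'][235:285,295:355],None,fx=12,fy=12,interpolation=cv2.INTER_CUBIC); cv2.imwrite('pics/z5.png',o)
"
```

```text
[321.47359494 256.77647882] [322.06224437 263.93307904] [321.7774697  266.09368623]
```

View pics/z5.png

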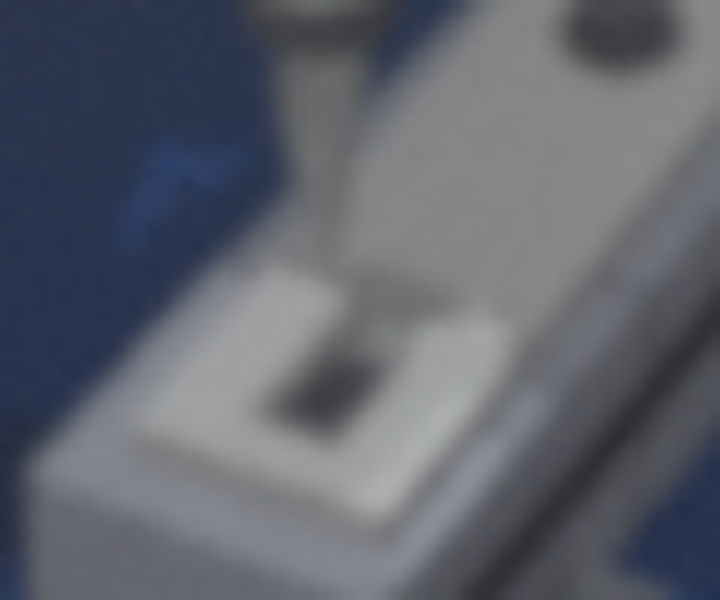

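Call:
apply_moves(
  slide=[
    [0.015,0,0.1],
    [0,0,0.08],
    [0,0,0.05],
    [0,0,0.04],
    [0,0,0],
  ],
  turn=[
    [0,0,0],
    [0,0,0],
    [0,0,0],
    [0,0,0],
    [0,0,0],
  ],
  jaw=[1,1,1,1,1],
)

```text
time_s: 7.0
tcp_pos: [0.5157, -0.0037, 0.1458]
eef_rot: [180.0, 0.1, 11.7]
contact_force: [-0.7, 0.3, -2.8]
gripper_width: 0.0254
```

```bash
python3 d.py
```

```text
7.0 tcp [515.75  -3.66 145.77] [1.7999e+02 8.0000e-02 1.1690e+01] F [-0.68  0.26 -2.8 ] M [-0.08 -0.    0.02] 0.025405078197785615
rail frame xy 5.09 -0.74 F rail -0.62 0.39 -2.8
```

Call:
apply_moves(
  slide=[
    [0,0,0.025],
    [0,0,0.025],
    [0,0,0.025],
    [0,0,0.025],
    [0,0,0],
  ],
  turn=[
    [0,0,0],
    [0,0,0],
    [0,0,0],
    [0,0,0],
    [0,0,0],
  ],
  jaw=[1,1,1,1,1],
)

```text
time_s: 7.5
tcp_pos: [0.5162, -0.0037, 0.1364]
eef_rot: [180.0, 0.0, 11.7]
contact_force: [-0.2, -2.1, -3.9]
gripper_width: 0.0256
```

```bash
python3 d.py
```

```text
7.5 tcp [516.19  -3.69 136.35] [1.7998e+02 1.0000e-02 1.1700e+01] F [-0.17 -2.08 -3.89] M [-0.85 -0.35 -0.05] 0.025555111231366095
rail frame xy 5.52 -0.86 F rail -0.59 -2.01 -3.89
```

Call:
apply_moves(
  slide=[
    [0,-0.01,0],
    [0,-0.01,0],
    [0,-0.01,0],
    [0,0,0],
  ],
  turn=[
    [0,0,0],
    [0,0,0],
    [0,0,0],
    [0,0,0],
  ],
  jaw=[1,1,1,1],
)

```text
time_s: 7.9
tcp_pos: [0.5156, -0.0012, 0.1366]
eef_rot: [179.9, 0.0, 11.7]
contact_force: [1.3, -5.4, -5.1]
gripper_width: 0.0253
```

```bash
python3 d.py
```

```text
7.9 tcp [515.57  -1.15 136.6 ] [1.7994e+02 2.0000e-02 1.1710e+01] F [ 1.25 -5.41 -5.05] M [-2.32 -0.88 -0.  ] 0.02526405440889989
rail frame xy 5.42 1.75 F rail 0.14 -5.55 -5.05
```

Call:
apply_moves(
  slide=[
    [0,-0.01,0],
    [0,0,0.02],
    [0,0,0.02],
    [0,0,0.02],
    [0,0,0],
  ],
  turn=[
    [0,0,0],
    [0,0,0],
    [0,0,0],
    [0,0,0],
    [0,0,0],
  ],
  jaw=[1,1,1,1,1],
)

```text
time_s: 8.4
tcp_pos: [0.5158, -0.0002, 0.131]
eef_rot: [179.9, -0.0, 11.7]
contact_force: [2.1, -6.4, -2.7]
gripper_width: 0.0259
```

```bash
python3 d.py
```

```text
8.4 tcp [ 5.1582e+02 -2.2000e-01  1.3101e+02] [ 1.7993e+02 -3.0000e-02  1.1720e+01] F [ 2.07 -6.41 -2.7 ] M [-2.47 -0.96 -0.04] 0.02593135215921388
rail frame xy 5.85 2.61 F rail 0.73 -6.7 -2.7
```

Call:
apply_moves(
  slide=[
    [0,0,0.02],
    [0,0,0.02],
    [0,0,0.02],
    [0,0,0.02],
    [0,0,0],
  ],
  turn=[
    [0,0,0],
    [0,0,0],
    [0,0,0],
    [0,0,0],
    [0,0,0],
  ],
  jaw=[1,1,1,1,1],
)

```text
time_s: 8.9
tcp_pos: [0.5158, -0.0002, 0.123]
eef_rot: [179.9, -0.0, 11.7]
contact_force: [2.2, -6.0, -2.9]
gripper_width: 0.0252
```

```bash
python3 d.py
```

```text
8.9 tcp [ 5.1584e+02 -1.8000e-01  1.2299e+02] [ 1.7993e+02 -3.0000e-02  1.1720e+01] F [ 2.19 -6.   -2.95] M [-2.41 -0.96 -0.05] 0.025217793508122102
rail frame xy 5.88 2.65 F rail 0.93 -6.32 -2.95
```

Call:
apply_moves(
  slide=[
    [0,0,0.015],
    [0,0,0.015],
    [0,0,0.015],
    [0,0,0],
  ],
  turn=[
    [0,0,0],
    [0,0,0],
    [0,0,0],
    [0,0,0],
  ],
  jaw=[1,1,1,1],
)

```text
time_s: 9.3
tcp_pos: [0.5159, -0.0003, 0.1186]
eef_rot: [179.9, -0.0, 11.7]
contact_force: [1.9, -6.6, -1.9]
gripper_width: 0.0254
```

```bash
python3 d.py
```

```text
9.3 tcp [ 5.1586e+02 -2.8000e-01  1.1862e+02] [ 1.7992e+02 -4.0000e-02  1.1720e+01] F [ 1.95 -6.59 -1.94] M [-2.57 -0.79 -0.05] 0.025360653581209078
rail frame xy 5.89 2.55 F rail 0.58 -6.84 -1.94
```

Call:
apply_moves(
  slide=[
    [0,0,0.01],
    [0,0,0.01],
    [0,0,0.01],
    [0,0,0],
  ],
  turn=[
    [0,0,0],
    [0,0,0],
    [0,0,0],
    [0,0,0],
  ],
  jaw=[1,1,1,1],
)

```text
time_s: 9.7
tcp_pos: [0.5156, -0.0005, 0.1156]
eef_rot: [179.9, -0.0, 11.7]
contact_force: [1.4, -6.8, -0.2]
gripper_width: 0.0253
```

```bash
python3 d.py
```

```text
9.7 tcp [ 5.1562e+02 -5.0000e-01  1.1559e+02] [179.91  -0.    11.72] F [ 1.38 -6.85 -0.24] M [-3.   -0.71  0.04] 0.025336900557232516
rail frame xy 5.6 2.38 F rail -0.03 -6.98 -0.24
```

Call:
apply_moves(
  slide=[
    [0,0,0.01],
    [0,0,0.01],
    [0,0,0],
  ],
  turn=[
    [0,0,0],
    [0,0,0],
    [0,0,0],
  ],
  jaw=[1,1,1],
)

```text
time_s: 10.0
tcp_pos: [0.5155, -0.0006, 0.1136]
eef_rot: [179.9, 0.0, 11.7]
contact_force: [1.5, -7.6, -1.2]
gripper_width: 0.0252
```

```bash
python3 d.py
```

```text
10.0 tcp [515.47  -0.63 113.58] [1.799e+02 2.000e-02 1.172e+01] F [ 1.53 -7.55 -1.16] M [-3.24 -0.56  0.02] 0.025247698560899756
rail frame xy 5.43 2.29 F rail -0.03 -7.7 -1.16
```

Call:
apply_moves(
  slide=[
    [0,0,0.01],
    [0,0,0.01],
    [0,0,0],
  ],
  turn=[
    [0,0,0],
    [0,0,0],
    [0,0,0],
  ],
  jaw=[1,1,1],
)

```text
time_s: 10.3
tcp_pos: [0.5153, -0.0008, 0.1116]
eef_rot: [179.9, 0.0, 11.7]
contact_force: [0.5, -7.7, 1.0]
gripper_width: 0.0256
```

```bash
python3 d.py
```

```text
10.3 tcp [515.32  -0.76 111.59] [1.799e+02 4.000e-02 1.172e+01] F [ 0.45 -7.69  0.95] M [-3.47 -0.34 -0.02] 0.025638547419506413
rail frame xy 5.26 2.18 F rail -1.11 -7.62 0.95
```

Call:
apply_moves(
  slide=[
    [-0.005,0,0.01],
    [0,0,0.01],
    [0,0,0],
  ],
  turn=[
    [0,0,0],
    [0,0,0],
    [0,0,0],
  ],
  jaw=[1,1,1],
)

```text
time_s: 10.6
tcp_pos: [0.515, -0.0009, 0.1097]
eef_rot: [179.9, 0.0, 11.7]
contact_force: [0.6, -8.9, 0.6]
gripper_width: 0.0254
```

```bash
python3 d.py
```

```text
10.6 tcp [514.97  -0.89 109.71] [1.7989e+02 2.0000e-02 1.1730e+01] F [ 0.61 -8.89  0.65] M [-3.63 -0.43 -0.06] 0.025407682256106623
rail frame xy 4.89 2.12 F rail -1.2 -8.83 0.65
```

Call:
apply_moves(
  slide=[
    [-0.005,0.003,0.01],
    [0,0,0.01],
    [0,0,0.01],
    [0,0,0],
  ],
  turn=[
    [0,0,0],
    [0,0,0],
    [0,0,0],
    [0,0,0],
  ],
  jaw=[1,1,1,1],
)

```text
time_s: 11.0
tcp_pos: [0.5147, -0.0012, 0.1066]
eef_rot: [179.9, 0.0, 11.7]
contact_force: [1.7, -8.6, -0.9]
gripper_width: 0.0254
```

```bash
python3 d.py
```

```text
11.0 tcp [514.66  -1.25 106.64] [1.7989e+02 1.0000e-02 1.1730e+01] F [ 1.7  -8.65 -0.86] M [-3.66 -0.72 -0.02] 0.025435877130784455
rail frame xy 4.52 1.84 F rail -0.08 -8.81 -0.86
```

Call:
apply_moves(
  slide=[
    [0,0,0.01],
    [0,0,0.01],
    [0,0,0.01],
    [0,0,0],
    [0,0,0],
    [0,0,0],
  ],
  turn=[
    [0,0,0],
    [0,0,0],
    [0,0,0],
    [0,0,0],
    [0,0,0],
    [0,0,0],
  ],
  jaw=[1,1,1,1,1,1],
)

```text
time_s: 11.6
tcp_pos: [0.5147, -0.0014, 0.1037]
eef_rot: [179.9, 0.0, 11.7]
contact_force: [1.7, -8.3, -0.8]
gripper_width: 0.0253
```

```bash
python3 d.py; python3 -c "
from h import *
c=cap('top','t3.png'); s=cap('side','s3.png')
o=np.zeros((600,800,3),np.uint8)
o[:500,:400]=cv2.resize(c['pixels'][180:280,300:380],None,fx=5,fy=5,interpolation=cv2.INTER_CUBIC)
o[:600,400:]=cv2.resize(s['pixels'][160:310,290:390],None,fx=4,fy=4,interpolation=cv2.INTER_CUBIC)
cv2.imwrite('pics/z6.png',o)
"
```

```text
11.6 tcp [514.66  -1.37 103.67] [1.7988e+02 2.0000e-02 1.1730e+01] F [ 1.75 -8.3  -0.77] M [-3.91 -0.74 -0.01] 0.025309754314878547
rail frame xy 4.49 1.72 F rail 0.04 -8.48 -0.77
```

View pics/z6.png

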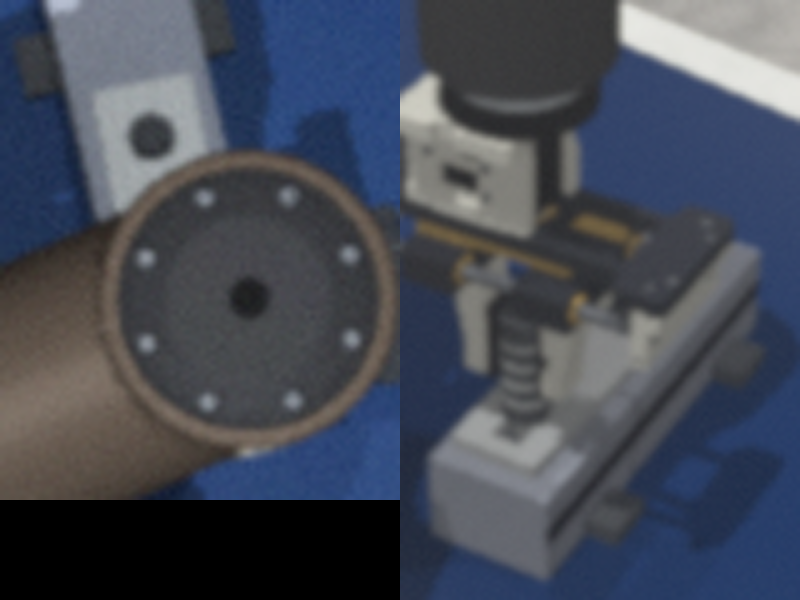

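The side view shows the shoulder just above the plate at about (322,265) with the drift upright. The tip is about 41 mm deep by TCP height. I'll lift it out.

Call:
apply_moves(
  slide=[
    [0,0.01,0],
    [0,0,-0.03],
    [0,0,-0.05],
    [0,0,-0.1],
    [0,0,-0.15],
    [0,0,-0.2],
    [0,0,-0.2],
    [0,0,-0.2],
  ],
  turn=[
    [0,0,0],
    [0,0,0],
    [0,0,0],
    [0,0,0],
    [0,0,0],
    [0,0,0],
    [0,0,0],
    [0,0,0],
  ],
  jaw=[1,1,1,1,1,1,1,1],
)

```text
time_s: 12.5
tcp_pos: [0.5146, -0.0004, 0.1976]
eef_rot: [-180.0, -0.0, 11.7]
contact_force: [1.1, -0.3, -3.3]
gripper_width: 0.0256
```

```bash
python3 d.py 490.3 287.6 192
```

```text
12.5 tcp [ 5.1460e+02 -4.4000e-01  1.9762e+02] [-1.7995e+02 -5.0000e-02  1.1710e+01] F [ 1.07 -0.26 -3.32] M [-0.06 -0.13 -0.05] 0.02560623431465696
rail frame xy 4.62 2.64 F rail 1.0 -0.47 -3.32
slide total 0.347 -2.87 0.056
```

Call:
apply_moves(
  slide=[
    [0.03,-0.25,0],
    [0.055,-0.45,0],
    [0.055,-0.45,0],
    [0.055,-0.45,0],
    [0.055,-0.45,0],
    [0.055,-0.45,0],
    [0.032,-0.27,0],
    [0.01,-0.1,0],
  ],
  turn=[
    [0,0,0],
    [0,0,0],
    [0,0,0],
    [0,0,0],
    [0,0,0],
    [0,0,0],
    [0,0,0],
    [0,0,0],
  ],
  jaw=[1,1,1,1,1,1,1,1],
)

```text
time_s: 13.3
tcp_pos: [0.4898, 0.2904, 0.1966]
eef_rot: [-179.9, -0.0, 11.9]
contact_force: [-0.1, 0.1, -2.5]
gripper_width: 0.0256
```

Call:
apply_moves(
  slide=[
    [0,0,0.05],
    [0,0,0],
    [0,0,0],
  ],
  turn=[
    [0,0,0],
    [0,0,0],
    [0,0,0],
  ],
  jaw=[1,1,1],
)

```text
time_s: 13.6
tcp_pos: [0.4903, 0.286, 0.191]
eef_rot: [180.0, 0.0, 11.6]
contact_force: [0.9, -0.8, -3.0]
gripper_width: 0.0255
```

```bash
python3 d.py 490.3 287.6 170; python3 -c "
from h import *
c=cap('top','t4.png'); s=cap('side','s4.png')
p=r.get_state()['tcp_pos']
print(proj(s,(p[0],p[1],p[2]-.0896)), proj(s,(.4905,.288,.062)),proj(c,(.5145,-.0014,.055)))
c['depth']; P=cloud(c); print((P[242:262,334:351,2]*1000).round().astype(int))
cv2.imwrite('pics/z7.png',cv2.resize(s['pixels'][110:260,170:290],None,fx=5,fy=4,interpolation=cv2.INTER_CUBIC))
"
```

```text
13.6 tcp [490.28 285.96 191.05] [1.7999e+02 3.0000e-02 1.1650e+01] F [ 0.95 -0.75 -3.05] M [-0.06  0.01 -0.04] 0.02553065283464923
rail frame xy 38.53 288.07 F rail 0.77 -0.93 -3.05
slide total 0.004 -0.016 0.21
[222.4757652  202.71575613] [224.10586574 216.42449377] [339.10302632 249.05562321]
[[  60   63   64   66   59   65   64   66   64   63   65   63   62   59
    54   58   54]
 [  61   66   63   61   63   64   62   60   65   65   67   64   61   65
    50   57   54]
 [  65   66   62   67   66   63   61   58   66   63   62   61 1417   63
    58   55   57]
 [  64   58   64   56   49   54   52   53   58   62   69   64   60   66
    61   55   55]
 [  62   54   53   46   18   19   35   51   64   63   59   58   64   61
    63   60   55]
 [  58   55    2    9    0    3    8   26   63   68   62   60   56   59
    63   56   54]
 [  64   63    6    7    4    3    1    8   64   64   59   62   64   65
    60   54   55]
 [  63   58    5   -3    1    6    4    9   60   63   58   59   59   67
    62   62   51]
 [  65 1417    0    3 1417    2    7    6   54   61   63   62   62   67
    56   61 
[... 296 characters left out ...]
6   54   51   52   56   56   55   70   63   59   64
    61   63   57]
 [  68   63   62   50   55   52   53   52   52   53   66   62   57   61
    63   63   61]
 [  63   64   64   57   52   48   56   55   52   55   62   58   63   63
    61   56   67]
 [  62   59   64   63   57   57   65   66   63   60   65   62   66   61
    66   61   63]
 [  61   62   57   61   67   60   60   60   58   63   62   63   60   62
    66   64   59]
 [  60   62   62   67   63   66   65   63   60   64   59   64   61   61
    59   62   56]
 [  64   60   65   67   63   60   61   62   64   65   64   63   63   61
    62   62   60]
 [  63   61   60   62   67   63   62   63   63   64   63   66   56   56
    54   49   49]]
```

View pics/z7.png

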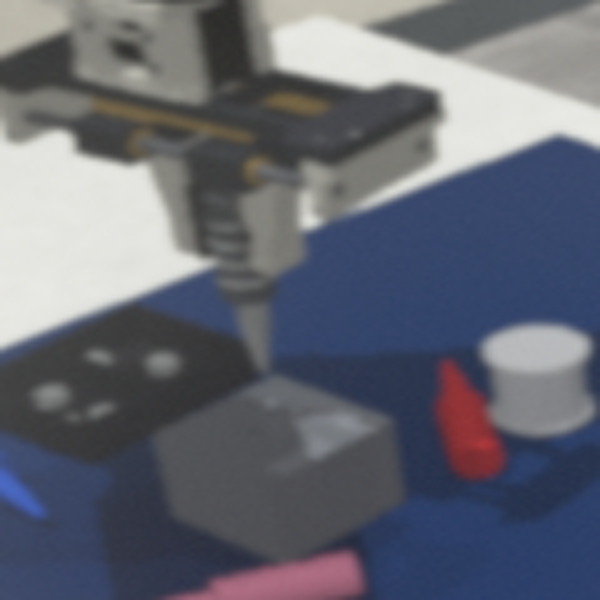

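Call:
apply_moves(
  slide=[
    [0,-0.005,0.15],
    [0,0,0.2],
    [0,0,0.2],
    [0,0,0.1],
    [0,0,0],
    [0,0,0],
  ],
  turn=[
    [0,0,0],
    [0,0,0],
    [0,0,0],
    [0,0,0],
    [0,0,0],
    [0,0,0],
  ],
  jaw=[1,1,1,1,1,1],
)

```text
time_s: 14.3
tcp_pos: [0.4909, 0.2876, 0.1268]
eef_rot: [-180.0, -0.0, 11.7]
contact_force: [0.8, -0.4, -1.6]
gripper_width: 0.0255
```

```bash
python3 d.py 490.2 287.4 99.6
```

```text
14.3 tcp [490.86 287.55 126.78] [-1.800e+02 -4.000e-02  1.169e+01] F [ 0.8  -0.4  -1.57] M [-0.01 -0.07 -0.02] 0.025457098371135526
rail frame xy 39.42 289.51 F rail 0.7 -0.56 -1.57
slide total -0.007 0.0 0.272
```

Call:
apply_moves(
  slide=[
    [-0.005,0,0.1],
    [0,0,0.08],
    [0,0,0.04],
    [0,0,0.03],
    [0,0,0.015],
    [0,0,0],
    [0,0,0],
  ],
  turn=[
    [0,0,0],
    [0,0,0],
    [0,0,0],
    [0,0,0],
    [0,0,0],
    [0,0,0],
    [0,0,0],
  ],
  jaw=[1,1,1,1,1,1,1],
)

```text
time_s: 15.0
tcp_pos: [0.4899, 0.2876, 0.0997]
eef_rot: [-180.0, -0.0, 11.7]
contact_force: [-0.1, -0.2, -2.6]
gripper_width: 0.0255
```

```bash
python3 d.py 490.2 287.4 99.6
```

```text
15.0 tcp [489.93 287.61  99.67] [-1.7998e+02 -2.0000e-02  1.1700e+01] F [-0.08 -0.25 -2.59] M [-0.05 -0.01 -0.01] 0.02553886745750363
rail frame xy 38.52 289.75 F rail -0.13 -0.23 -2.59
slide total 0.002 0.003 0.001
```

Call:
apply_moves(
  slide=[
    [0,0,0.007],
    [0,0,0],
    [0,0,0],
    [0,0,0],
    [0,0,0],
    [0,0,0],
    [0,0,0],
    [0,0,0],
  ],
  turn=[
    [0,0,0],
    [0,0,0],
    [0,0,0],
    [0,0,0],
    [0,0,0],
    [0,0,0],
    [0,0,0],
    [0,0,0],
  ],
  jaw=[1,1,0.6,0.5,0.4,0.3,0.3,0.3],
)

```text
time_s: 15.8
tcp_pos: [0.4898, 0.2874, 0.0988]
eef_rot: [180.0, 0.0, 11.7]
contact_force: [-0.2, -0.1, 0.2]
gripper_width: 0.0605
```

```bash
python3 d.py 490.2 287.4 99.6
```

```text
15.8 tcp [489.84 287.44  98.82] [180.    0.   11.7] F [-0.21 -0.07  0.2 ] M [-0.1  -0.04 -0.04] 0.06051756518284809
rail frame xy 38.4 289.6 F rail -0.22 -0.03 0.2
slide total 0.003 0.001 -0.008
```

Call:
apply_moves(
  slide=[
    [0,0,-0.1],
    [0,0,-0.25],
    [0,0,-0.4],
    [0,0,-0.3],
    [0,0,0],
  ],
  turn=[
    [0,0,0],
    [0,0,0],
    [0,0,0],
    [0,0,0],
    [0,0,0],
  ],
  jaw=[0,0,0,0,0],
)

```text
time_s: 16.3
tcp_pos: [0.4919, 0.2891, 0.2096]
eef_rot: [-179.8, -0.4, 11.7]
contact_force: [-0.3, -0.4, 0.1]
gripper_width: 0.0869
```

```bash
python3 d.py 474.5 -272 150;  python3 -c "
from h import *
s=cap('side','s5.png')
cv2.imwrite('pics/z8.png',cv2.resize(s['pixels'][110:260,170:290],None,fx=5,fy=4,interpolation=cv2.INTER_CUBIC))
"
```

```text
16.3 tcp [491.91 289.08 209.62] [-179.76   -0.44   11.75] F [-0.26 -0.35  0.08] M [-0.   -0.08  0.03] 0.08692457653260306
rail frame xy 40.76 290.79 F rail -0.33 -0.29 0.08
slide total -1.313 5.458 0.596
```

View pics/z8.png

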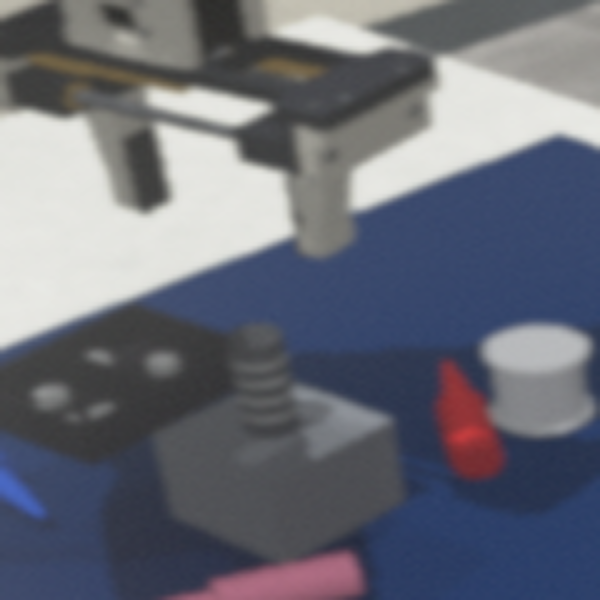

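The drift is back upright in its stand, seated at about (222,205) in the full picture. Next is the bolt.

Call:
apply_moves(
  slide=[
    [-0.06,0.25,0],
    [-0.11,0.46,0],
    [-0.11,0.46,0],
    [-0.11,0.46,0],
    [-0.11,0.46,0],
    [-0.11,0.46,0],
    [-0.11,0.46,0],
    [-0.11,0.46,0],
  ],
  turn=[
    [0,0,0],
    [0,0,0],
    [0,0,0],
    [0,0,0],
    [0,0,0],
    [0,0,0],
    [0,0,0],
    [0,0,0],
  ],
  jaw=[0,0,0,0,0,0,0,0],
)

```text
time_s: 17.15
tcp_pos: [0.478, -0.071, 0.2036]
eef_rot: [-180.0, 0.0, 11.7]
contact_force: [0.9, 0.0, 0.0]
gripper_width: 0.0877
```

```bash
python3 d.py 474.5 -272 130
```

```text
17.15 tcp [477.99 -71.01 203.58] [-1.7999e+02  3.0000e-02  1.1720e+01] F [0.89 0.   0.05] M [ 0.   -0.21  0.01] 0.08771885337766025
rail frame xy -45.47 -59.1 F rail 0.87 -0.18 0.05
slide total -0.442 1.961 0.736
```

Call:
apply_moves(
  slide=[
    [-0.107,0.46,0],
    [-0.107,0.46,0],
    [-0.107,0.46,0],
    [-0.1,0.4,0],
    [-0.04,0.19,0.3],
    [0,0,0.3],
    [0,0,0],
    [0,0,0],
  ],
  turn=[
    [0,0,0],
    [0,0,0],
    [0,0,0],
    [0,0,0],
    [0,0,0],
    [0,0,0],
    [0,0,0],
    [0,0,0],
  ],
  jaw=[0,0,0,0,0,0,0,0],
)

```text
time_s: 17.95
tcp_pos: [0.4733, -0.2714, 0.1437]
eef_rot: [-180.0, 0.1, 11.7]
contact_force: [0.4, -1.1, 0.6]
gripper_width: 0.0875
```

```bash
python3 d.py 474.5 -272 74.5;  python3 -c "
from h import *
s=cap('side','s6.png')
cv2.imwrite('pics/z9.png',cv2.resize(s['pixels'][270:400,340:500],None,fx=5,fy=4.5,interpolation=cv2.INTER_CUBIC))
"
```

```text
17.95 tcp [ 473.28 -271.43  143.74] [-1.7997e+02  1.2000e-01  1.1710e+01] F [ 0.42 -1.12  0.58] M [-0.08 -0.09 -0.04] 0.08751691369107358
rail frame xy -90.48 -254.45 F rail 0.18 -1.18 0.58
slide total 0.011 0.008 0.692
```

View pics/z9.png

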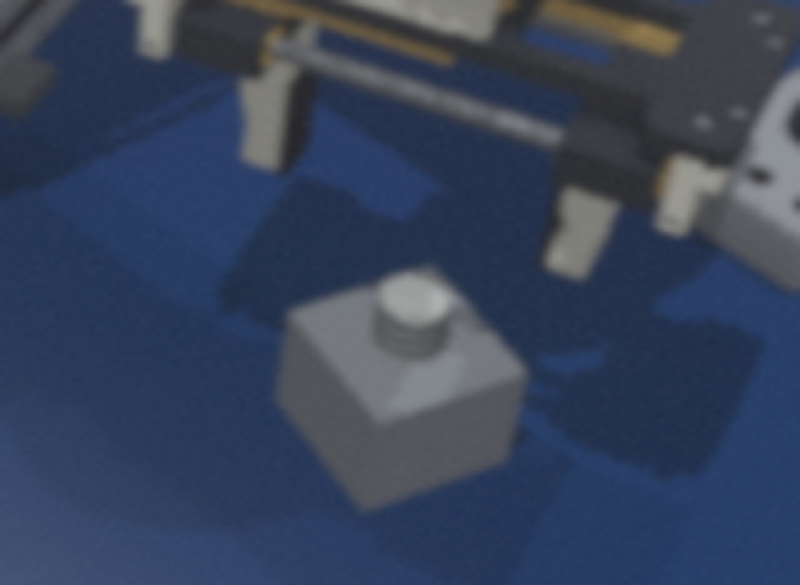

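Call:
apply_moves(
  slide=[
    [0.01,0.005,0.2],
    [0,0,0.25],
    [0,0,0.15],
    [0,0,0.06],
    [0,0,0.03],
    [0,0,0],
    [0,0,0],
  ],
  turn=[
    [0,0,0],
    [0,0,0],
    [0,0,0],
    [0,0,0],
    [0,0,0],
    [0,0,0],
    [0,0,0],
  ],
  jaw=[0,0,0,0,0,0,0],
)

```text
time_s: 18.7
tcp_pos: [0.4756, -0.2718, 0.076]
eef_rot: [180.0, -0.1, 11.7]
contact_force: [-0.3, -0.1, -0.0]
gripper_width: 0.088
```

```bash
python3 d.py 474.5 -272 74.5
```

```text
18.7 tcp [ 475.61 -271.77   76.01] [ 1.7995e+02 -9.0000e-02  1.1730e+01] F [-0.3  -0.06 -0.01] M [-0.04 -0.04 -0.  ] 0.08802111886225923
rail frame xy -88.27 -255.26 F rail -0.3 -0.0 -0.01
slide total -0.011 -0.0 0.015
```

Call:
apply_moves(
  slide=[
    [-0.008,0,0.015],
    [0,0,0],
    [0,0,0],
    [0,0,0],
    [0,0,0],
    [0,0,0],
    [0,0,0],
    [0,0,0],
  ],
  turn=[
    [0,0,0],
    [0,0,0],
    [0,0,0],
    [0,0,0],
    [0,0,0],
    [0,0,0],
    [0,0,0],
    [0,0,0],
  ],
  jaw=[0.5,0.6,0.7,0.8,1,1,1,1],
  newtons=30,
)

```text
time_s: 19.5
tcp_pos: [0.4741, -0.2719, 0.0734]
eef_rot: [180.0, -0.0, 11.7]
contact_force: [-0.8, -0.8, -0.1]
gripper_width: 0.0288
```

Call:
apply_moves(
  slide=[
    [0,0,0],
    [0,0,0],
    [0,0,0],
    [0,0,0],
  ],
  turn=[
    [0,0,0],
    [0,0,0],
    [0,0,0],
    [0,0,0],
  ],
  jaw=[1,1,1,1],
)

```text
time_s: 19.9
tcp_pos: [0.4741, -0.2721, 0.0734]
eef_rot: [180.0, -0.0, 11.7]
contact_force: [0.3, -4.0, -0.2]
gripper_width: 0.0228
```

```bash
python3 d.py 474.5 -272 74.5
```

```text
19.9 tcp [ 474.14 -272.14   73.43] [ 1.7998e+02 -1.0000e-02  1.1700e+01] F [ 0.32 -3.99 -0.17] M [-1.46 -0.15 -0.02] 0.022846917602861175
rail frame xy -89.78 -255.32 F rail -0.49 -3.98 -0.17
slide total 0.004 -0.001 -0.011
```

Call:
apply_moves(
  slide=[
    [0,0.01,-0.02],
    [0,0,-0.08],
    [0,0,-0.25],
    [0,0,-0.3],
    [0,0,-0.15],
    [0,0,0],
  ],
  turn=[
    [0,0,0],
    [0,0,0],
    [0,0,0],
    [0,0,0],
    [0,0,0],
    [0,0,0],
  ],
  jaw=[1,1,1,1,1,1],
)

```text
time_s: 20.5
tcp_pos: [0.4756, -0.273, 0.1563]
eef_rot: [179.9, -0.2, 11.7]
contact_force: [0.0, -0.9, -1.2]
gripper_width: 0.0232
```

```bash
python3 d.py 514.6 -1.5 150
```

```text
20.5 tcp [ 475.58 -273.04  156.32] [179.89  -0.25  11.72] F [ 0.02 -0.93 -1.2 ] M [-0.02 -0.02  0.02] 0.023216193206670684
rail frame xy -88.55 -256.5 F rail -0.17 -0.92 -1.2
slide total 0.934 -2.58 0.063
```

Call:
apply_moves(
  slide=[
    [0.08,-0.22,0],
    [0.15,-0.42,0],
    [0.16,-0.43,0],
    [0.16,-0.43,0],
    [0.16,-0.43,0],
    [0.14,-0.4,0],
    [0.08,-0.23,0],
    [0,0,0],
  ],
  turn=[
    [0,0,0],
    [0,0,0],
    [0,0,0],
    [0,0,0],
    [0,0,0],
    [0,0,0],
    [0,0,0],
    [0,0,0],
  ],
  jaw=[1,1,1,1,1,1,1,1],
)

```text
time_s: 21.3
tcp_pos: [0.5133, -0.0005, 0.1527]
eef_rot: [-180.0, 0.0, 11.9]
contact_force: [0.1, 0.1, -1.6]
gripper_width: 0.023
```

Call:
apply_moves(
  slide=[
    [0,0,0],
    [0,0,0],
    [0,0,0],
  ],
  turn=[
    [0,0,0],
    [0,0,0],
    [0,0,0],
  ],
  jaw=[1,1,1],
)

```text
time_s: 21.6
tcp_pos: [0.513, -0.0042, 0.1531]
eef_rot: [-180.0, 0.0, 11.6]
contact_force: [0.2, 0.4, -1.1]
gripper_width: 0.0235
```

```bash
python3 d.py 514.6 -1.4 130; python3 -c "
from h import *
s=cap('side','s7.png'); p=r.get_state()['tcp_pos']
q=proj(s,(p[0],p[1],p[2]-.0644)); print(q, (q-[290,190])*5)
cv2.imwrite('pics/z10.png',cv2.resize(s['pixels'][190:300,290:390],None,fx=5,fy=5,interpolation=cv2.INTER_CUBIC))
"
```

```text
21.6 tcp [513.01  -4.2  153.12] [-1.800e+02  3.000e-02  1.163e+01] F [ 0.18  0.39 -1.15] M [-0.04  0.01 -0.04] 0.02348313833251949
rail frame xy 2.3 -0.72 F rail 0.25 0.34 -1.15
slide total 0.021 -0.024 0.231
[321.45890019 255.37437374] [157.29450094 326.87186868]
```

View pics/z10.png

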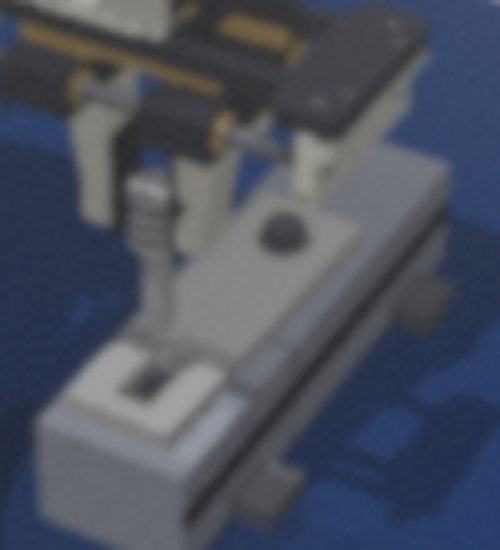

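Call:
apply_moves(
  slide=[
    [0.02,-0.02,0.05],
    [0,0,0.05],
    [0,0,0.05],
    [0,0,0],
    [0,0,0],
  ],
  turn=[
    [0,0,0],
    [0,0,0],
    [0,0,0],
    [0,0,0],
    [0,0,0],
  ],
  jaw=[1,1,1,1,1],
)

```text
time_s: 22.15
tcp_pos: [0.5148, -0.0011, 0.1381]
eef_rot: [180.0, 0.0, 11.7]
contact_force: [-0.4, 0.4, -2.1]
gripper_width: 0.0235
```

```bash
python3 d.py 514.6 -1.4 125
```

```text
22.15 tcp [514.8   -1.09 138.11] [1.7999e+02 4.0000e-02 1.1700e+01] F [-0.35  0.43 -2.12] M [-0.01 -0.04 -0.01] 0.02346845241216758
rail frame xy 4.69 1.97 F rail -0.26 0.5 -2.12
slide total -0.003 0.003 0.131
```

Bottom at about 0.074. I'll lower it gently into the holes.

Call:
apply_moves(
  slide=[
    [0,0,0.04],
    [0,0,0.04],
    [0,0,0.03],
    [0,0,0.03],
    [0,0,0],
  ],
  turn=[
    [0,0,0],
    [0,0,0],
    [0,0,0],
    [0,0,0],
    [0,0,0],
  ],
  jaw=[1,1,1,1,1],
)

```text
time_s: 22.65
tcp_pos: [0.5146, -0.001, 0.1238]
eef_rot: [180.0, 0.1, 11.7]
contact_force: [-0.0, 1.2, -1.8]
gripper_width: 0.0232
```

```bash
python3 d.py 514.6 -1.4 80
```

```text
22.65 tcp [514.63  -1.05 123.84] [1.80e+02 5.00e-02 1.17e+01] F [-0.03  1.18 -1.82] M [-0.1   0.04  0.01] 0.023242972896548433
rail frame xy 4.53 2.04 F rail 0.2 1.16 -1.82
slide total -0.001 0.003 0.438
```

Call:
apply_moves(
  slide=[
    [0,0,0.02],
    [0,0,0.02],
    [0,0,0.03],
    [0,0,0.03],
    [0,0,0],
  ],
  turn=[
    [0,0,0],
    [0,0,0],
    [0,0,0],
    [0,0,0],
    [0,0,0],
  ],
  jaw=[1,1,1,1,1],
)

```text
time_s: 23.15
tcp_pos: [0.5147, -0.0011, 0.1139]
eef_rot: [180.0, 0.0, 11.7]
contact_force: [0.5, -0.9, -1.1]
gripper_width: 0.0232
```

```bash
python3 d.py 514.6 -1.4 80
```

```text
23.15 tcp [514.67  -1.05 113.87] [1.80e+02 4.00e-02 1.17e+01] F [ 0.47 -0.87 -1.11] M [-0.1  -0.03 -0.02] 0.023169738267684252
rail frame xy 4.56 2.03 F rail 0.28 -0.95 -1.11
slide total -0.001 0.003 0.339
```

Call:
apply_moves(
  slide=[
    [0,0,0.06],
    [0,0,0.06],
    [0,0,0.06],
    [0,0,0.06],
    [0,0,0.04],
    [0,0,0],
  ],
  turn=[
    [0,0,0],
    [0,0,0],
    [0,0,0],
    [0,0,0],
    [0,0,0],
    [0,0,0],
  ],
  jaw=[1,1,1,1,1,1],
)

```text
time_s: 23.75
tcp_pos: [0.5146, -0.0011, 0.0856]
eef_rot: [180.0, 0.1, 11.7]
contact_force: [-0.2, -0.8, -1.3]
gripper_width: 0.0236
```

```bash
python3 d.py 514.6 -1.4 81.4
```

```text
23.75 tcp [514.65  -1.14  85.62] [1.7999e+02 6.0000e-02 1.1700e+01] F [-0.19 -0.79 -1.27] M [-0.38 -0.2  -0.03] 0.023598981181630268
rail frame xy 4.52 1.95 F rail -0.34 -0.74 -1.27
slide total -0.001 0.002 0.042
```

Call:
apply_moves(
  slide=[
    [0,0,0.02],
    [0,0,0.01],
    [0,0,0.005],
    [0,0,0.005],
    [0,0,0],
  ],
  turn=[
    [0,0,0],
    [0,0,0],
    [0,0,0],
    [0,0,0],
    [0,0,0],
  ],
  jaw=[1,1,1,1,1],
)

```text
time_s: 24.25
tcp_pos: [0.515, -0.001, 0.0824]
eef_rot: [-180.0, -0.0, 11.7]
contact_force: [0.2, -0.1, -1.4]
gripper_width: 0.023
```

```bash
python3 d.py 514.6 -1.4 81.4
```

```text
24.25 tcp [514.98  -0.96  82.42] [-1.80e+02 -1.00e-02  1.17e+01] F [ 0.22 -0.06 -1.42] M [-0.32 -0.19 -0.  ] 0.023036437221596134
rail frame xy 4.89 2.06 F rail 0.2 -0.11 -1.42
slide total -0.005 0.004 0.01
```

Call:
apply_moves(
  slide=[
    [0,0,0.005],
    [0,0,0.005],
    [0,0,0.005],
    [0,0,0],
    [0,0,0],
  ],
  turn=[
    [0,0,0],
    [0,0,0],
    [0,0,0],
    [0,0,0],
    [0,0,0],
  ],
  jaw=[1,1,1,1,1],
)

```text
time_s: 24.75
tcp_pos: [0.5151, -0.001, 0.0813]
eef_rot: [180.0, -0.0, 11.7]
contact_force: [-2.3, -0.5, 5.8]
gripper_width: 0.0236
```

```bash
python3 d.py 514.6 -1.4 81.4
```

```text
24.75 tcp [515.07  -0.98  81.28] [ 1.7999e+02 -2.0000e-02  1.1710e+01] F [-2.28 -0.53  5.81] M [-0.17  0.64 -0.04] 0.02360216777559
rail frame xy 4.97 2.02 F rail -2.34 -0.06 5.81
slide total -0.005 0.003 -0.001
```

Call:
apply_moves(
  slide=[
    [0,0,-0.003],
    [0,0,0],
    [0,0,0],
    [0,0,0],
    [0,0,0],
    [0,0,0],
    [0,0,0],
    [0,0,0],
  ],
  turn=[
    [0,0,0],
    [0,0,0],
    [0,0,0],
    [0,0,0],
    [0,0,0],
    [0,0,0],
    [0,0,0],
    [0,0,0],
  ],
  jaw=[1,0.65,0.6,0.5,0.4,0.3,0.3,0.3],
)

```text
time_s: 25.55
tcp_pos: [0.515, -0.0009, 0.0812]
eef_rot: [180.0, -0.0, 11.7]
contact_force: [0.2, 0.5, -0.3]
gripper_width: 0.0611
```

Call:
apply_moves(
  slide=[
    [0,0,-0.05],
    [0,0,-0.2],
    [0,0,-0.4],
    [0,0,-0.4],
    [0,0,-0.4],
    [0,0,-0.2],
    [0,0,0],
    [0,0,0],
  ],
  turn=[
    [0,0,0],
    [0,0,0],
    [0,0,0],
    [0,0,0],
    [0,0,0],
    [0,0,0],
    [0,0,0],
    [0,0,0],
  ],
  jaw=[0.3,0.3,0.3,0.3,0.3,0.3,0.3,0.3],
)

```text
time_s: 26.35
tcp_pos: [0.5148, -0.0009, 0.2466]
eef_rot: [-180.0, -0.1, 11.7]
contact_force: [-0.3, 0.1, -0.2]
gripper_width: 0.0615
```

Call:
apply_moves(
  slide=[
    [0,-0.45,0],
    [0,-0.45,0],
    [0,-0.45,0],
    [0,-0.45,0],
    [0,-0.3,0],
    [0,0,0],
    [0,0,0],
    [0,0,0],
  ],
  turn=[
    [0,0,0],
    [0,0,0],
    [0,0,0],
    [0,0,0],
    [0,0,0],
    [0,0,0],
    [0,0,0],
    [0,0,0],
  ],
  jaw=[0.3,0.3,0.3,0.3,0.3,0.3,0.3,0.3],
)

```text
time_s: 27.15
tcp_pos: [0.4721, 0.2039, 0.2454]
eef_rot: [180.0, 0.1, 11.7]
contact_force: [0.7, 0.6, 0.3]
gripper_width: 0.0612
```

```bash
python3 d.py; python3 -c "
from h import *
c=cap('top','t9.png'); s=cap('side','s9.png'); P=cloud(c)
q=proj(c,(.5147,-.001,.089)).round().astype(int); print(q)
m=np.zeros((480,640),bool); m[q[1]-12:q[1]+12,q[0]-12:q[0]+12]=1; m&=(P[...,2]>.078)
v,u=np.nonzero(m); w=plane(c,u.mean(),v.mean(),.089); print('bolt head',w,len(u),np.median(P[m][:,2]))
cv2.imwrite('pics/z11.png',cv2.resize(s['pixels'][160:310,170:390],None,fx=3.6,fy=3.6,interpolation=cv2.INTER_CUBIC))
"
```

```text
27.15 tcp [472.1  203.89 245.39] [1.7995e+02 8.0000e-02 1.1680e+01] F [0.74 0.63 0.28] M [-0.07 -0.05  0.03] 0.06122066826799951
rail frame xy 4.18 211.35 F rail 0.85 0.47 0.28
[339 249]
bolt head [0.51472426 0.00096449 0.089     ] 83 0.08801647439991911
```

View pics/z11.png

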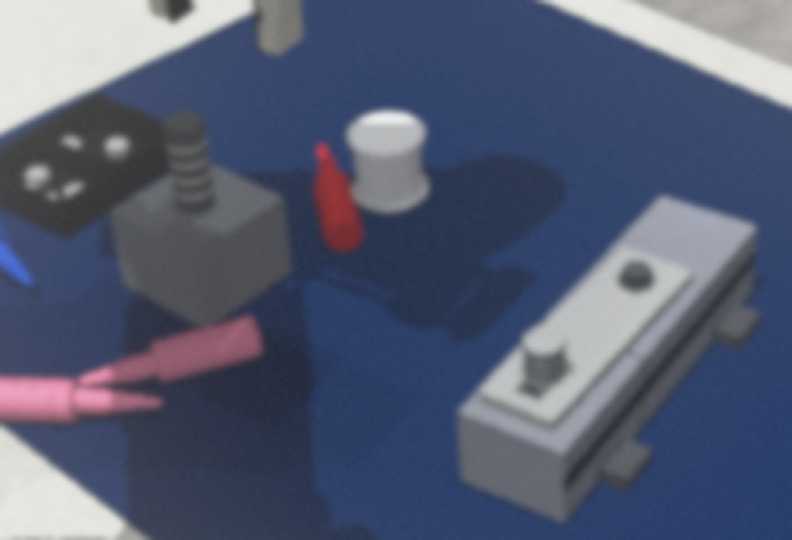

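View pics/t9.png

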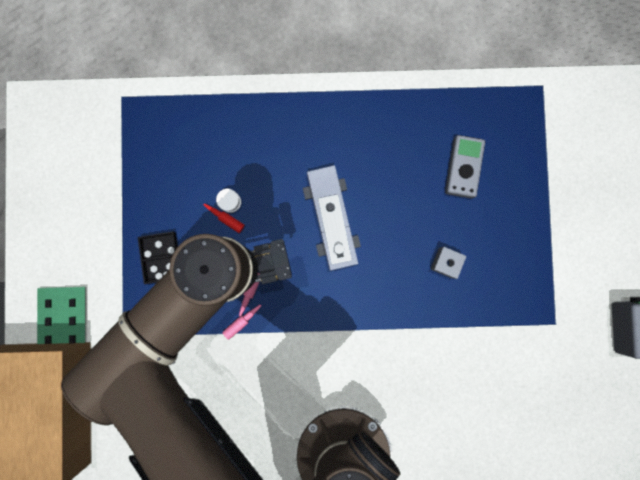

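The side view shows the bolt head seated flat on the plate at about (321,258) and the drift upright in its stand at about (222,205). The spool, meter and tray are where they started. The robot is clear, so I'm handing in.

```bash
python3 -c "
from plant import r
print(r.close_job())"
```

```text
the job is handed in; nothing more can be done
None
```

The job is finished and handed in at about 27 s. The joint is aligned, the drift is back in its stand and the bolt is home in the joint; no verdict was reported.

- **Drift:** I worked it down to about 41 mm into the rail, judged by TCP height. The largest force I read, between moves, was about 9 N sideways. It then went back into its stand, seated at the same height as at the start and upright in the side view.
- **Bolt:** It slid into both holes almost without resistance until the head met the plate at about 6 N. The last top view put the head top at 0.088 m (0.089 m expected) and about 6.5 mm off the bush centre (limit 11 mm), which fits the bush's 6 mm offset.
- **Surroundings:** The robot touched nothing at the end. The spool, meter and nut tray looked unmoved in the last pictures.
- **Disagreements:** The camera and the arm differed by about 2 mm in y on the hole's position, within the stated calibration. The four coloured look-alike drifts toppled on their own early in the run; I never touched them.

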